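# Nudge the weld nut into its nest and swing the keeper over it

## Robot

A 7-joint arm with a two-finger parallel gripper is mounted at the origin on the work surface. World frame = base frame: x ahead of the robot, y to its left, z up, the work surface at z = 0. Lengths are in m, angles in rad, forces in N, time in s.
With the tool pointing down it reaches from about 0.4 to 0.75 m from the base axis. Payload 19.5 kg.
Tool frame: the origin (TCP) lies where the fingers leave the gripper's body, on its centre line; the fingertips stand 73 mm ahead of it and the grasp point (between the pads) lies 54 mm ahead of it; z points along the fingers, y is the direction in which the jaws open and shut (so a half turn about z gives the same grasp; the last joint's range is limited). The gripper opens to 85 mm and grips with 20 to 120 N. Pads are 22 mm wide; open, the fingers measure 114 mm over their backs; the gripper's body (76 mm by 85 mm) begins 54 mm behind the grasp point. The pads swing forward as they close: fully open they stand 13 mm farther back than shut.
Start: joints at [-0.042, 0.707, -0.028, 1.485, 0.022, 0.951, -0.075], TCP at [0.575, 0, 0.304] pointing down, gripper open.
Joint ranges: [-2.71, 2.71], [-0.32, 2.16], [-1.57, 1.52], [0, 2.45], [-1.46, 4.6], [0, 2.02], [-2.83, 2.83]. Speed limits (rad/s): [1.89, 1.89, 2.57, 2.57, 3.01, 3.01, 3.01].

## Interface

Orientations are given as a unit quaternion [x, y, z, w].
In Python, from workcell import robot gives the robot as it stands.
- The arm moves only by the tool carry_out, never from a script. Its arguments are lists of equal length, an entry for each row: "linear": the shift along the tool's x, y, z in mm, a list of three; "turn": the turn about the tool's z in degrees; "claw": the closure in counts, from 0 (fully open) to 255 (shut). A call has 1 to 10 rows; each row shifts and turns the commanded pose from where the row before left it, along the tool's axes as they then stand; what a row does not reach is not made up. A row lasts 1/10 s, in which the tool goes at most 50 mm and 8.59 degrees, less where a joint would pass 70% of its speed; a pose out of reach is approached as far as the arm can. A call with a gripper value outside its range is refused whole. The fingers move at their own pace and stop on an object; the grip force is fixed at half the most. Time passes only in rows, so rows that do not move let the fingers close. It gives the time, the measured TCP pose, the force and the opening at its end, in the units of the state.
- robot.sense(): the state, without advancing time (a new reading comes with each control period).
- robot.capture(name): name is "scene" or "side" or "wrist"; returns the picture (384x512x3 uint8, red, green, blue); there is no depth.
- robot.calibration(name): a dict with "K" (3x3 intrinsics, pixels), "world_from_camera" (4x4, takes a point from camera to world coordinates); the wrist camera has in their place "tool_from_camera" (4x4, takes a point from camera to tool coordinates, whose origin is the TCP and whose axes are the flange's). Camera axes: x right, y down, z forward; pixel columns grow to the right and rows downward; lengths in m; the calibration is good to about 2 mm. The wrist camera is an equidistant fisheye: a pixel r from the principal point sees the ray r / f radians off the axis. A picture is of the moment at which its call begins: read the wrist's pose just before it. calibration takes no time and is no camera call.
- robot.job_done(): hands the job in, once; it reports no verdict.
The state is a dict: "t": time; "joints": joint angles; "dq": joint speeds; "effort": joint torques, N m; "eef_pos": TCP position; "tool_rot": TCP orientation; "force": force on the tool from outside, world axes, zero at the start; "moment": the same for the moment, N m; "gripper_width": finger opening in m.
Only numpy, scipy, OpenCV 4.12 (cv2) and the standard library are available. Lean on these libraries where they do the work, as an engineer would, in place of code of your own. Each camera call takes 0.05 s, during which the arm holds its last target. There are 200 camera calls.

## Task

Without picking it up, nudge the big steel nut across the green fixture plate until it drops flat into the round black-bottomed pocket. Then swing the yellow keeper arm with the red knob fully round to its stop so that it lies over the nut, and let go. Leave the small brass nut and everything else on the bench where they are.

Things in the scene. Friction and masses are not known exactly. Their poses are not given: they have to be found in the camera images.
- fixture: Green steel fixture plate fixed to the bench, 200 mm (its x) by 270 mm (its y) by 20 mm thick; origin at the centre of its underside, on the bench top; z up. It stands at a different place and yaw each time.
- nest (a point): Centre of the mouth of the round pocket, at the level of the plate's top face, at (0, 40, 20) mm in the plate's frame. The pocket is 49 mm in diameter and 6 mm deep with a flat black floor; it has no lead-in.
- nut_center (a point): Centre of the loose big steel hex nut: 36 mm across flats, 41.6 mm across corners, 18 mm high, with a 22 mm bore, about 110 g (friction and mass vary). It starts lying flat on the plate, on the -y part of it, 90 to 150 mm from the pocket, at any yaw; its z axis is the bore's axis. On the plate its centre is 9 mm above the plate's top face; flat in the pocket 3 mm above it, so that its top then stands 12 mm above the plate.
- keeper (a joint): Angle of the keeper arm about its upright pivot, rad: 0 = at its stop, lying over the pocket (towards the plate's -y from the pivot); it grows to 1.9 as the arm swings open towards the plate's -x side (clockwise seen from above). It starts between 1.2 and 1.8, turns freely with slight friction (about 0.5 N at the knob) and stays where it is left. It passes over a nut lying flat in the pocket (3 mm clear) and is blocked by a nut that is not down in the pocket.
- keeper_pivot (a point): Point on the keeper's pivot axis, at the level of the plate's top face, at (0, 95, 20) mm in the plate's frame. The pivot boss is 26 mm in diameter and ends 31 mm above the plate.
- keeper_knob (a point): Centre of the red upright knob at the free end of the keeper arm: 16 mm in diameter, 30 mm high, 85 mm from the pivot axis; its centre is 38 mm above the plate's top face. The yellow arm is a flat bar 18 mm wide, its underside 15 mm and its top 23 mm above the plate; the knob stands on that top and ends 53 mm above the plate. In the plate's frame the knob lies from the pivot at 85 mm times (-sin q, -cos q), q being the joint value.
- brass_nut: Bystander: small loose brass nut, 24 mm across flats, 12 mm high, lying on the plate's far +x, +y corner; origin at the centre of its underside. Not to be moved.
- can: Bystander: spray can with blue label, 52 mm in diameter, 125 mm high, standing left or right of the fixture; origin at the centre of its underside.
- wrench: Bystander: wrench lying on the bench on the robot's right; origin near its middle, at bench level.
- hammer: Bystander: hammer lying on the bench on the robot's left; origin near its middle, at bench level.
- bracket: Bystander: aluminium angle bracket, 60 by 60 by 60 mm, left or right of the fixture; origin at the centre of its underside.
- tape: Bystander: yellow tape measure, 70 by 36 by 62 mm, left or right of the fixture; origin at the centre of its underside.
Mind the look-alikes: they are no part of the job. There is more than one size of the part that bears nut_center; the job needs the smaller.

How it is judged:
On the way, in this order (a step that is already met when the one before it is completed fails the run):
1. the big nut lies flat in the pocket (horizontal distance between nut_center and nest below 0.009 m and z of nut_center in the frame of fixture below 0.0255 m and angle between nut_center's own z axis and vertical below 0.12 rad), for 0.2 s.
2. the keeper is swung over the nut to its stop (all of step 1 and value of joint keeper below 0.15 rad), for 0.2 s.
At the end, for the whole second after the job is handed in: The big nut lies at rest flat in the pocket (centre within 9 mm of the pocket's axis sideways and no more than 5.5 mm above the plate's top face, tilt under 0.12 rad), the keeper is within 0.15 rad of its stop over it, and nothing is held (all of step 2 and linear speed of nut below 0.02 m/s); the robot touches nothing.
It fails at once if the big nut is picked up (its centre rises more than 15 mm above where it lies on the plate) (z of nut_center in the frame of fixture above 0.044 m).
It fails at once if the small brass nut is moved more than 20 mm (distance of brass_nut from where it was at the start of the episode above 0.02 m).
It fails at once if another bystander is moved more than 30 mm (distance of any of can, wrench, hammer, bracket, tape from where it was at the start of the episode above 0.03 m).
It also fails if it takes over 53 s, if anything falls off the work surface, if the arm or the gripper's body presses on something with over 40 N, if the wrist force passes 120 N, or if a joint passes its speed limit or range.

## Working session

There is one attempt and no reset: what is moved stays moved. The work goes in short steps, Python scripts to look and compute and a tool call to move; the robot and the scene stay as the last step left them, time stands still between calls to the robot, and variables do not carry over. Pictures are saved under pics/ and viewed, about 8 in all and at most 12, crops included, and the job is handed in when it is done.

Besides the shell and the picture viewer there is one more tool, called after "Request:" in YAML: its name, and indented under it one key for each argument. carry_out: Moves the arm, as the interface text tells. Its arguments: {"type":"object","properties":{"linear":{"type":"array","items":{"type":"array","items":{"type":"number"}}},"turn":{"type":"array","items":{"type":"number"}},"claw":{"type":"array","items":{"type":"number"}}},"required":["linear","turn","claw"]}

```bash
mkdir -p pics; ls; cat > h.py <<'E'
import numpy as np, cv2
from workcell import robot
from scipy.spatial.transform import Rotation as R
def save(name,fn):
    s=robot.sense(); im=robot.capture(name); cv2.imwrite('pics/'+fn+'.png',im[:,:,::-1]); return s,im
def ray(name,u,v,s=None):
    c=robot.calibration(name); K=np.array(c['K'])
    if name!='wrist':
        T=np.array(c['world_from_camera']); d=np.array([(u-K[0,2])/K[0,0],(v-K[1,2])/K[1,1],1])
    else:
        x,y=(u-K[0,2])/K[0,0],(v-K[1,2])/K[1,1]; r=np.hypot(x,y)+1e-12
        d=np.array([np.sin(r)*x/r,np.sin(r)*y/r,np.cos(r)])
        M=np.eye(4); M[:3,:3]=R.from_quat(s['tool_rot']).as_matrix(); M[:3,3]=s['eef_pos']
        T=M@np.array(c['tool_from_camera'])
    return T[:3,3],T[:3,:3]@d
def onz(name,u,v,z,s=None):
    o,d=ray(name,u,v,s); return o+d*(z-o[2])/d[2]
E
python3 - <<'E'
from h import *
s,a=save('scene','s0'); _,b=save('side','side0'); s,c=save('wrist','w0')
print(s)
big=np.zeros((600,800,3),np.uint8)
cv2.imwrite('pics/scene0.png',cv2.resize(a,(800,600))[:,:,::-1])
cv2.imwrite('pics/wrist0.png',cv2.resize(c,(800,600))[:,:,::-1])
print(robot.calibration('wrist')); print(robot.calibration('scene'))
E
```

```text
pics
{'t': 0.1, 'joints': array([-0.04167747,  0.70704323, -0.02758216,  1.48489493,  0.02199111,
        0.950917  , -0.07548501]), 'dq': array([ 0.00248394, -0.00125458, -0.0010009 , -0.00126018,  0.00039456,
        0.00090312,  0.00019967]), 'effort': array([-1.01652397e-04, -8.84291911e+01,  1.23564016e+00, -2.36457235e+01,
        1.69519259e-02,  4.99342714e-03, -1.35922505e-06]), 'eef_pos': array([ 5.74853116e-01, -2.33429849e-05,  3.03486580e-01]), 'tool_rot': array([ 7.07121184e-01,  7.07092215e-01, -3.54560576e-04, -3.23746630e-04]), 'force': array([-0.08554573, -0.14570046,  0.35508279]), 'moment': array([0.03647328, 0.00227376, 0.03052069]), 'gripper_width': 0.08529200573674074}
{'K': array([[297.31863964,   0.        , 253.44244202],
       [  0.        , 297.31863964, 194.20611055],
       [  0.        ,   0.        ,   1.        ]]), 'tool_from_camera': array([[-8.16861132e-04, -9.48246071e-01, -3.17535386e-01,
         8.11062809e-02],
       [ 9.99999396e-01, -1.00809420e-03,  4.37937721e-04,
        -5.60523988e-04],
       [-7.35378304e-04, -3.17534836e-01,  9.48246322e-01,
        -7.07093027e-02],
       [ 0.00000000e+00,  0.00000000e+00,  0.00000000e+00,
         1.00000000e+00]])}
{'K': array([[485.35843503,   0.        , 256.27155408],
       [  0.        , 485.35843503, 190.95302698],
       [  0.        ,   0.        ,   1.        ]]), 'world_from_camera': array([[-0.23625279,  0.77298143, -0.58879906,  1.25605594],
       [ 0.97164968,  0.19356124, -0.13576059,  0.16316048],
       [ 0.00902826, -0.60418024, -0.79679654,  1.0403724 ],
       [ 0.        ,  0.        ,  0.        ,  1.        ]])}
```

View pics/scene0.png

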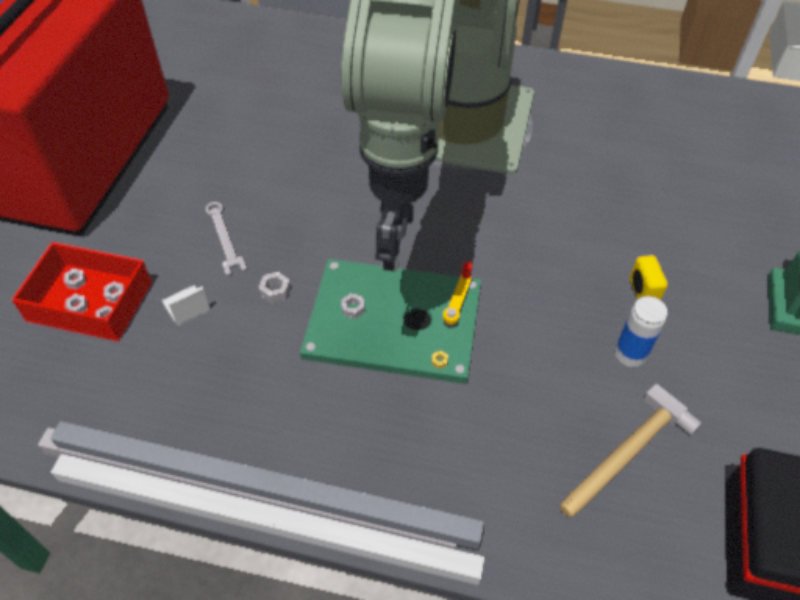

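View pics/wrist0.png

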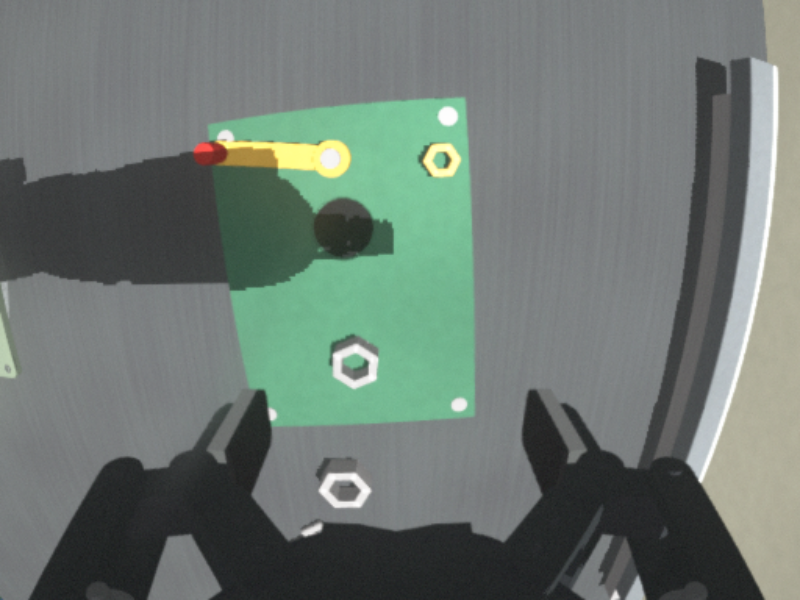

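Wrist view (800 px wide): the plate has corners at (209,125), (465,98) and (474,416). The pocket is at (343,227), the pivot at (331,158) and the knob at (208,153).

Possible targets:
- Steel nut on the plate, (355,365). This is the smaller one and lies on the plate, so I choose it.
- Larger steel nut on the bench, (345,487).
- Brass nut, (442,160).
- Nuts in the red box, scene view (90,290).

```bash
python3 - <<'E'
from h import *
s=robot.sense()
f=.64
for n,u,v,z in [('TL',209,125,.02),('TR',465,98,.02),('BR',474,416,.02),('nest',343,227,.02),('pivot',331,158,.051),('knobtop',205,153,.073),('nut',355,366,.038),('bignut',345,487,.02),('brass',442,160,.032)]:
    print(n,onz('wrist',u*f,v*f,z,s).round(4))
for n,u,v,z in [('nut',353,303,.038),('nest',416,319,.02),('knob',467,268,.073),('pivot',452,314,.051)]:
    print('scene',n,onz('scene',u*f,v*f,z).round(4))
im=cv2.imread('pics/w0.png'); cv2.imwrite('pics/crop0.png',cv2.resize(im[50:330,120:320],None,fx=2.14,fy=2.14,interpolation=cv2.INTER_CUBIC))
E
```

```text
TL [0.4274 0.1105 0.02  ]
TR [0.626  0.1246 0.02  ]
BR [ 0.6447 -0.1449  0.02  ]
nest [0.5334 0.0247 0.02  ]
pivot [0.5296 0.0785 0.051 ]
knobtop [0.4457 0.0872 0.073 ]
nut [ 0.5411 -0.0847  0.038 ]
bignut [ 0.5235 -0.2295  0.02  ]
brass [0.6078 0.0765 0.032 ]
scene nut [ 0.5437 -0.0813  0.038 ]
scene nest [0.5374 0.0244 0.02  ]
scene knob [0.4533 0.0902 0.073 ]
scene pivot [0.5355 0.0828 0.051 ]
```

View pics/crop0.png

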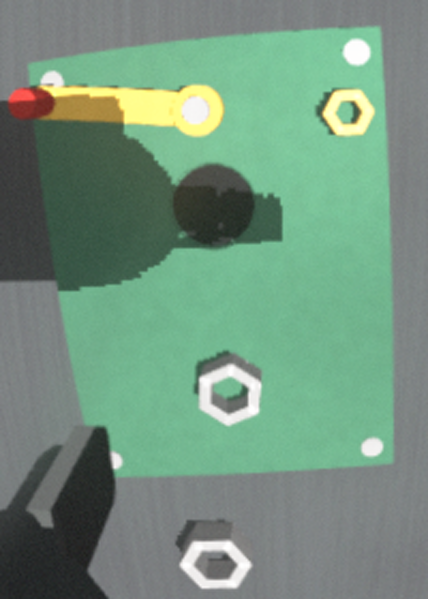

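The crop confirms it: the steel nut on the plate has vertices pointing along ±y, and the bench nut behind it is visibly larger. The plate yaw is about +4°, and the nut is almost exactly on the pocket's y line.

My plan is to push along plate +y with the jaws opened to a gap of about 24 mm across x, so the nut nests in the gap and centres itself.

Request:
carry_out:
  linear:
    - [-21,-5,15]
    - [-21,-5,15]
    - [-21,-5,15]
    - [-21,-5,15]
    - [-21,-5,15]
    - [-20,-6,15]
    - [0,0,13]
    - [0,0,0]
  turn: [0,0,0,0,0,0,-4,0]
  claw: [183,183,183,183,183,183,183,183]

```text
t: 0.95
eef_pos: [0.5433, -0.1253, 0.1995]
tool_rot: [0.682, 0.732, -0.001, -0.001]
force: [-0.1, -0.1, 0.8]
gripper_width: 0.0241
```

```bash
python3 - <<'E'
from h import *
s,c=save('wrist','w1'); print(s['eef_pos'],s['tool_rot'],s['gripper_width'],s['force'])
cv2.imwrite('pics/wrist1.png',cv2.resize(c,(800,600))[:,:,::-1])
E
```

```text
[ 0.54332121 -0.12529709  0.19949787] [ 6.81778020e-01  7.31557914e-01 -6.40931016e-04 -1.15699271e-03] 0.02405881421804497 [-0.12033253 -0.11071443  0.84187419]
```

View pics/wrist1.png

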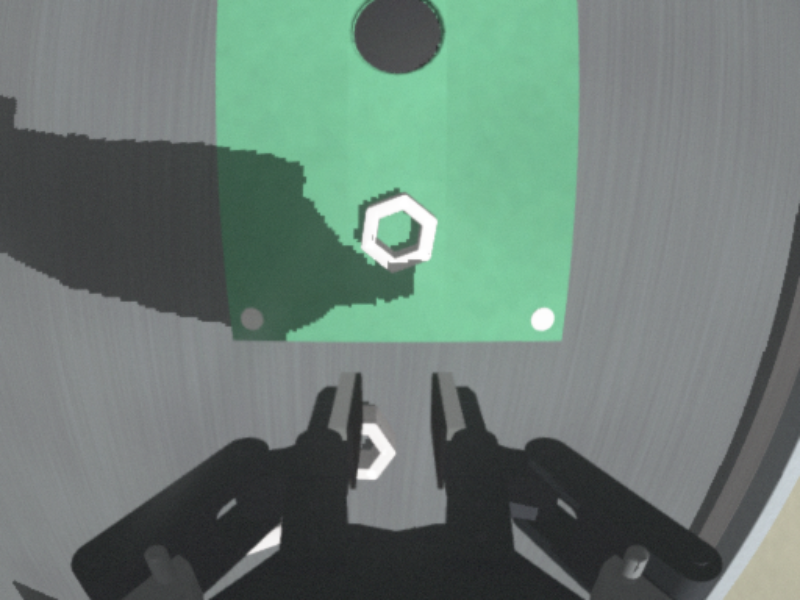

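The plate is square to the tool. The nut is at (400,231), the pocket at (398,34), and the finger gap is centred at about x=397.

```bash
python3 - <<'E'
from h import *
s=robot.sense(); f=.64
Rm=R.from_quat(s['tool_rot'])
for n,u,v,z in [('nut',400,231,.038),('nest',398,34,.02),('BL',234,341,.02),('BR',562,341,.02),('tipL',350,374,.13),('tipR',442,374,.13)]:
    p=onz('wrist',u*f,v*f,z,s); print(n,p.round(4),(Rm.inv().apply(p-s['eef_pos'])*1000).round(1))
E
```

```text
nut [ 0.5423 -0.083   0.038 ] [ 41.8   1.6 162.6]
nest [0.5342 0.0221 0.02  ] [147.2   0.7 180.6]
BL [ 0.4458 -0.1588  0.02  ] [-27.2 -99.9 180.6]
BR [ 0.6468 -0.1451  0.02  ] [-27.4 101.5 180.4]
tipL [ 0.5269 -0.1175  0.13  ] [  8.4 -16.3  70.6]
tipR [ 0.5583 -0.1154  0.13  ] [ 8.4 15.2 70.5]
```

Request:
carry_out:
  linear:
    - [0,1,20]
    - [0,0,25]
    - [0,0,25]
    - [0,0,18]
    - [0,0,7]
    - [0,0,3]
    - [0,0,2]
    - [0,0,2]
    - [0,0,2]
    - [0,0,0]
  turn: [0,0,0,0,0,0,0,0,0,0]
  claw: [183,183,183,183,183,183,183,183,183,183]

```text
t: 2.0
eef_pos: [0.545, -0.1249, 0.097]
tool_rot: [0.682, 0.731, 0.0, 0.0]
force: [-0.1, 0.7, 0.6]
gripper_width: 0.0244
```

```bash
python3 - <<'E'
from h import *
s,c=save('wrist','w2'); _,b=save('side','side2'); print(s['eef_pos'],s['force'])
cv2.imwrite('pics/two2.png',np.hstack([cv2.resize(c,None,fx=.78,fy=.78),cv2.resize(b,None,fx=.78,fy=.78)])[:,:,::-1])
cal=robot.calibration('side');T=np.linalg.inv(cal['world_from_camera']);p=T@np.r_[s['eef_pos']-[0,0,.06],1];q=cal['K']@p[:3];print(q/q[2])
E
```

```text
[ 0.54501041 -0.12493081  0.0969928 ] [-0.11241683  0.67773085  0.63777535]
[294.89088958 213.65584116   1.        ]
```

View pics/two2.png

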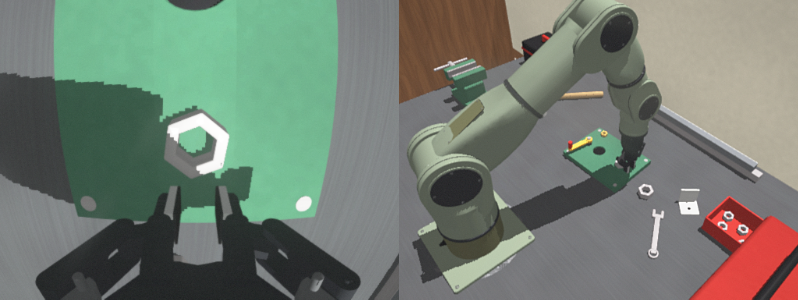

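In the wrist picture the fingers sit just behind the nut, and the force reading shows no contact. I'll push slowly.

Request:
carry_out:
  linear:
    - [5,0,0]
    - [5,0,0]
    - [5,0,0]
    - [5,0,0]
    - [5,0,0]
    - [5,0,0]
    - [5,0,0]
    - [5,0,0]
    - [5,0,0]
    - [5,0,0]
  turn: [0,0,0,0,0,0,0,0,0,0]
  claw: [183,183,183,183,183,183,183,183,183,183]

```text
t: 3.1
eef_pos: [0.5415, -0.0746, 0.0969]
tool_rot: [0.682, 0.731, -0.0, -0.0]
force: [0.8, -0.3, 0.9]
gripper_width: 0.0236
```

Request:
carry_out:
  linear:
    - [5,0,0]
    - [5,0,0]
    - [5,0,0]
    - [5,0,0]
    - [5,0,0]
    - [5,0,0]
    - [3,0,0]
    - [2,0,0]
    - [0,0,0]
  turn: [0,0,0,0,0,0,0,0,0]
  claw: [183,183,183,183,183,183,183,183,183]

```text
t: 4.0
eef_pos: [0.539, -0.0398, 0.0969]
tool_rot: [0.682, 0.731, 0.0, -0.0]
force: [0.7, -0.4, 0.1]
gripper_width: 0.0239
```

```bash
python3 - <<'E'
from h import *
s,c=save('wrist','w3'); print(s['eef_pos'],s['force'])
cv2.imwrite('pics/wrist3.png',cv2.resize(c,(600,450))[:,:,::-1])
E
```

```text
[ 0.53902793 -0.03982743  0.09685688] [ 0.7428283  -0.39885162  0.13253463]
```

View pics/wrist3.png

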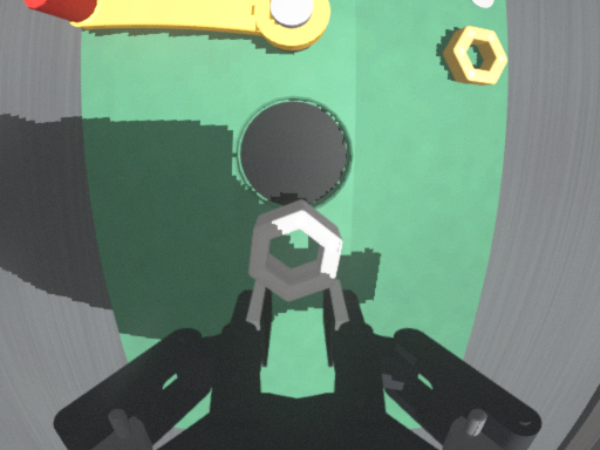

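The nut at (295,250) is nested in the jaws. The pocket is straight ahead at (294,152).

```bash
python3 - <<'E'
from h import *
s=robot.sense(); f=512/600
Rm=R.from_quat(s['tool_rot'])
for n,u,v,z in [('nut',295,250,.038),('nest',294,152,.02),('nestfloor',294,150,.014),('pivot',292,8,.051)]:
    p=onz('wrist',u*f,v*f,z,s); print(n,p.round(4),(Rm.inv().apply(p-s['eef_pos'])*1000).round(1))
E
```

```text
nut [ 0.5357 -0.0119  0.038 ] [28.3 -1.3 58.9]
nest [0.5327 0.0251 0.02  ] [65.4 -1.8 76.9]
nestfloor [0.5326 0.0254 0.014 ] [65.7 -1.8 82.9]
pivot [0.5286 0.0777 0.051 ] [118.1  -2.1  45.9]
```

Request:
carry_out:
  linear:
    - [4,0,0]
    - [4,0,0]
    - [4,0,0]
    - [4,0,0]
    - [4,0,0]
    - [4,0,0]
    - [3,0,0]
    - [3,0,0]
    - [0,0,0]
  turn: [0,0,0,0,0,0,0,0,0]
  claw: [183,183,183,183,183,183,183,183,183]

```text
t: 4.95
eef_pos: [0.5369, -0.0096, 0.0968]
tool_rot: [0.682, 0.732, 0.0, -0.0]
force: [-0.2, -0.9, -0.2]
gripper_width: 0.0243
```

```bash
python3 - <<'E'
from h import *
s,c=save('wrist','w4'); print(s['eef_pos'],s['force'])
cv2.imwrite('pics/wrist4.png',cv2.resize(c,(600,450))[:,:,::-1])
E
```

```text
[ 0.53689358 -0.00963124  0.09682249] [-0.2060449  -0.90425319 -0.203413  ]
```

View pics/wrist4.png

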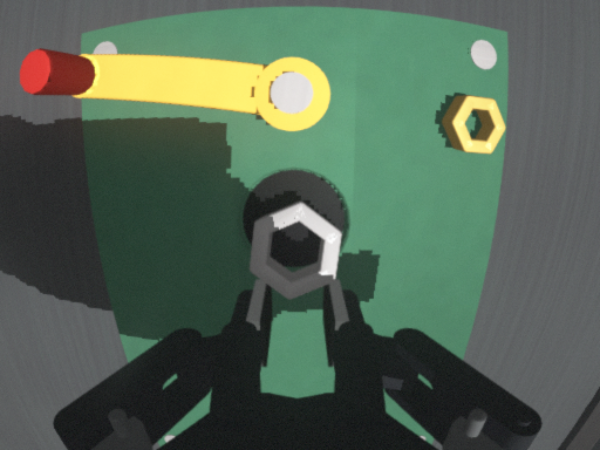

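The nut is half over the pocket, with about 7 mm still to go. I'll push in small steps.

Request:
carry_out:
  linear:
    - [2,0,0]
    - [2,0,0]
    - [2,0,0]
    - [1,0,0]
    - [0,0,0]
  turn: [0,0,0,0,0]
  claw: [183,183,183,183,183]

```text
t: 5.5
eef_pos: [0.5365, -0.003, 0.0969]
tool_rot: [0.682, 0.731, 0.0, -0.0]
force: [0.7, -0.1, 0.3]
gripper_width: 0.0242
```

```bash
python3 - <<'E'
from h import *
s,c=save('wrist','w5'); print(s['eef_pos'],s['force'])
cv2.imwrite('pics/wrist5.png',cv2.resize(c,(800,600),interpolation=cv2.INTER_CUBIC)[:,:,::-1])
E
```

```text
[ 0.53646649 -0.00302899  0.09686685] [ 0.67150085 -0.14694754  0.32437829]
```

View pics/wrist5.png

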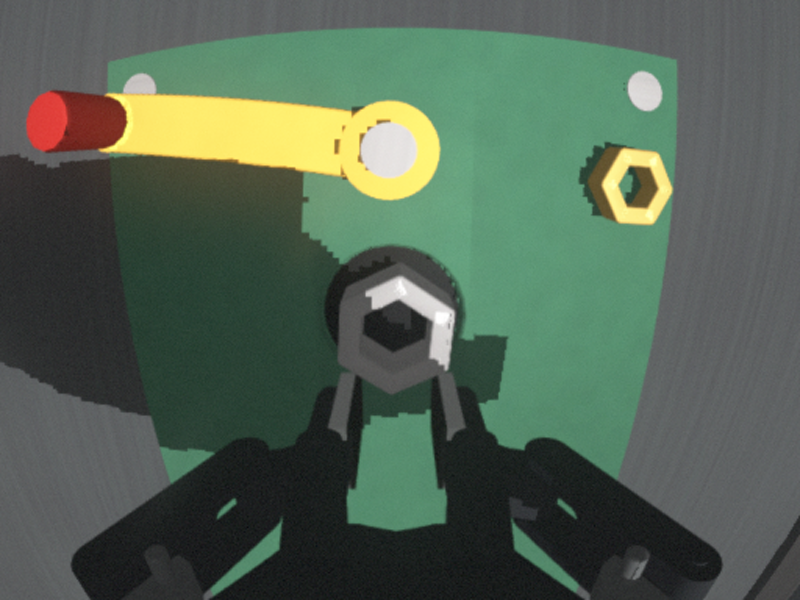

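The nut looks tilted, with its front edge dipping into the pocket. I'll push on a little and watch the force.

Request:
carry_out:
  linear:
    - [1,0,0]
    - [1,0,0]
    - [1,0,0]
    - [1,0,0]
    - [0,0,0]
  turn: [0,0,0,0,0]
  claw: [183,183,183,183,183]

```text
t: 6.05
eef_pos: [0.5362, 0.0009, 0.0969]
tool_rot: [0.682, 0.731, -0.0, -0.0]
force: [0.2, 1.3, 0.2]
gripper_width: 0.0241
```

```bash
python3 - <<'E'
from h import *
s,c=save('wrist','w6'); print(s['eef_pos'],s['force'])
a=cv2.imread('pics/w5.png')[120:290,150:350]; b=c[120:290,150:350,::-1]
cv2.imwrite('pics/cmp6.png',cv2.resize(np.hstack([a,b]),None,fx=2,fy=2,interpolation=cv2.INTER_CUBIC))
E
```

```text
[0.53615776 0.00092767 0.09687675] [0.16816758 1.25051461 0.15769231]
```

View pics/cmp6.png

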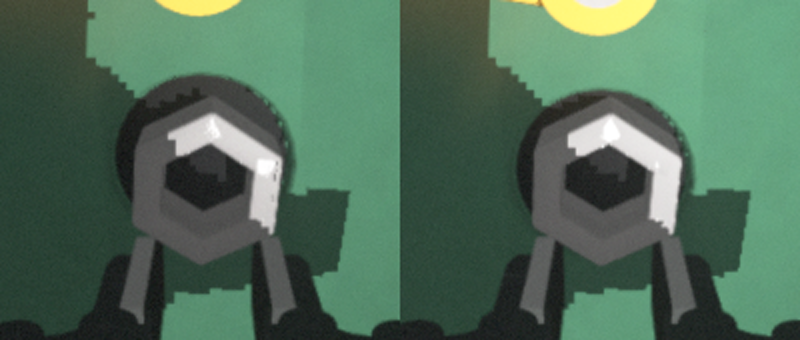

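```bash
python3 - <<'E'
from h import *
s=robot.sense(); Rm=R.from_quat(s['tool_rot'])
for n,u,v,z in [('nut up',253.5,210.5,.038),('nut down',253.5,210.5,.032),('front vtx',254,168.5,.035),('rear vtx',251.5,252.5,.038),('nest',252.5,209,.02),('nest front rim',252.5,165,.02)]:
    p=onz('wrist',u,v,z,s); print(n,(Rm.inv().apply(p-s['eef_pos'])*1000).round(1))
E
```

```text
nut up [29.7 -0.5 58.9]
nut down [27.3 -0.5 64.9]
front vtx [49.2 -0.3 61.9]
rear vtx [ 7.1 -1.5 58.9]
nest [23.4 -1.  76.9]
nest front rim [47.4 -1.  76.9]
```

Request:
carry_out:
  linear:
    - [1,0,0]
    - [1,0,0]
    - [1,0,0]
    - [0,0,0]
  turn: [0,0,0,0]
  claw: [183,183,183,183]

```text
t: 6.5
eef_pos: [0.536, 0.0038, 0.0969]
tool_rot: [0.682, 0.731, -0.0, 0.0]
force: [0.1, -1.0, 0.5]
gripper_width: 0.0244
```

```bash
python3 - <<'E'
from h import *
s,c=save('wrist','w7'); print(s['eef_pos'],s['force'])
a=cv2.imread('pics/w6.png')[120:290,150:350]; b=c[120:290,150:350,::-1]
cv2.imwrite('pics/cmp7.png',cv2.resize(np.hstack([a,b]),None,fx=2,fy=2,interpolation=cv2.INTER_CUBIC))
E
```

```text
[0.53596859 0.00380485 0.09688924] [ 0.09550645 -0.99357072  0.4696297 ]
```

View pics/cmp7.png

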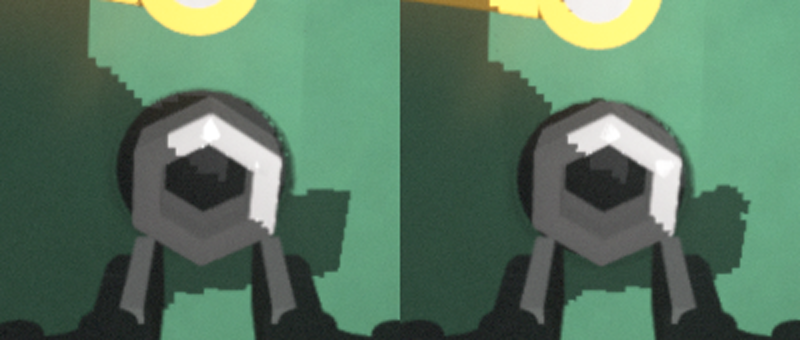

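```bash
python3 - <<'E'
from h import *
s=robot.sense(); Rm=R.from_quat(s['tool_rot'])
c=cv2.imread('pics/w7.png')[155:260,190:315]; w3=cv2.imread('pics/w3.png')[155:260,190:315]
# contrast-stretched enlargement, pre-tip (left) and now (right)
g=lambda i: cv2.resize(np.clip((i.astype(float)/255)**.5*255,0,255).astype(np.uint8),None,fx=3.1,fy=3.1,interpolation=cv2.INTER_CUBIC)
cv2.imwrite('pics/cmp8.png',np.hstack([g(w3),g(c)]))
for v in (168,170,172,175,177.5,180,252.5):
  print(v,[(z,round(Rm.inv().apply(onz('wrist',254,v,z,s)-s['eef_pos'])[0]*1000,1)) for z in (.014,.02,.026,.032,.038)])
E
```

```text
168 [(0.014, np.float64(44.4)), (0.02, np.float64(45.8)), (0.026, np.float64(47.2)), (0.032, np.float64(48.7)), (0.038, np.float64(50.1))]
170 [(0.014, np.float64(43.3)), (0.02, np.float64(44.7)), (0.026, np.float64(46.2)), (0.032, np.float64(47.7)), (0.038, np.float64(49.2))]
172 [(0.014, np.float64(42.2)), (0.02, np.float64(43.7)), (0.026, np.float64(45.2)), (0.032, np.float64(46.7)), (0.038, np.float64(48.3))]
175 [(0.014, np.float64(40.5)), (0.02, np.float64(42.1)), (0.026, np.float64(43.7)), (0.032, np.float64(45.3)), (0.038, np.float64(46.9))]
177.5 [(0.014, np.float64(39.1)), (0.02, np.float64(40.8)), (0.026, np.float64(42.4)), (0.032, np.float64(44.1)), (0.038, np.float64(45.7))]
180 [(0.014, np.float64(37.7)), (0.02, np.float64(39.4)), (0.026, np.float64(41.1)), (0.032, np.float64(42.8)), (0.038, np.float64(44.5))]
252.5 [(0.014, np.float64(-6.7)), (0.02, np.float64(-3.2)), (0.026, np.float64(0.2)), (0.032, np.float64(3.6)), (0.038, np.float64(7.1))]
```

View pics/cmp8.png

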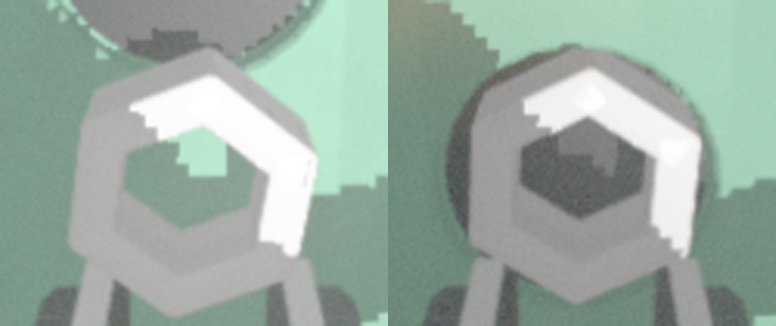

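The top face of the nut has shrunk evenly by about 3% (232→225 px wide, 242→235 px long), it isn't tilted, and the pocket rim now hides part of its wall. So it has dropped flat into the pocket. I'll back off, rise and work out the keeper geometry.

Request:
carry_out:
  linear:
    - [-4,0,0]
    - [-8,0,0]
    - [-10,0,0]
    - [0,0,-20]
    - [0,0,-25]
    - [0,0,-25]
    - [0,0,-10]
    - [0,0,0]
  turn: [0,0,0,0,0,0,0,0]
  claw: [183,183,183,183,183,183,183,183]

```text
t: 7.35
eef_pos: [0.5379, -0.0189, 0.1777]
tool_rot: [0.682, 0.731, 0.001, 0.001]
force: [0.0, 0.1, -1.5]
gripper_width: 0.0238
```

```bash
python3 - <<'E'
from h import *
s,c=save('wrist','w9'); print(s['eef_pos'],s['force'],s['joints'].round(2))
cv2.imwrite('pics/wrist9.png',cv2.resize(c,(800,600),interpolation=cv2.INTER_CUBIC)[:,:,::-1])
E
```

```text
[ 0.53786532 -0.01885442  0.177703  ] [ 0.03557017  0.14511233 -1.49679736] [-0.01  0.84 -0.02  1.76  0.04  0.54  0.01]
```

View pics/wrist9.png

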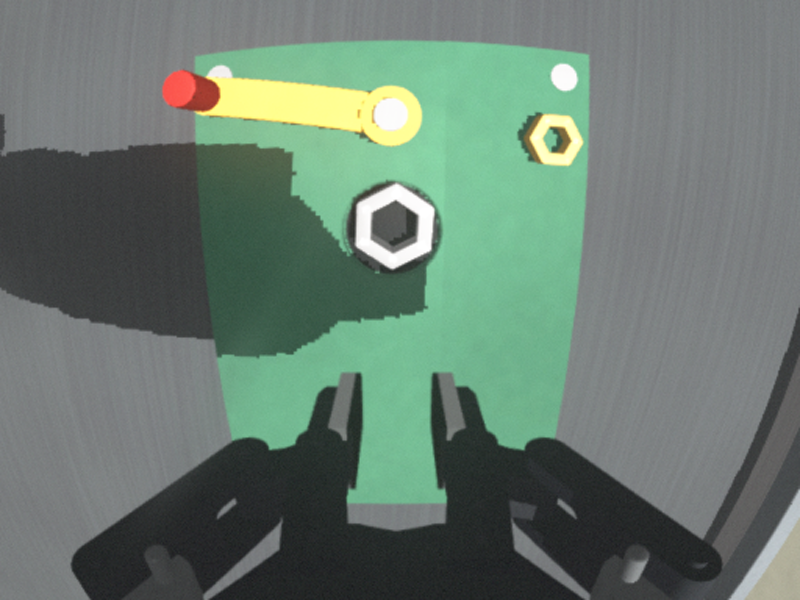

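The nut at (395,226) sits flat and centred in the pocket at (394,227). The pivot is at (390,114) and the knob top at (182,90). That was the 12th picture, so the remaining checks will be numeric.

```bash
cat >> h.py <<'E'
def knob(s,im):
    hsv=cv2.cvtColor(im,cv2.COLOR_RGB2HSV); m=((hsv[...,0]<6)|(hsv[...,0]>174))&(hsv[...,1]>170)&(hsv[...,2]>80)
    n,l,st,ce=cv2.connectedComponentsWithStats(m.astype(np.uint8)); i=1+np.argmax(st[1:,4]); return st[i],ce[i]
E
python3 - <<'E'
from h import *
s=robot.sense(); f=.64; Rm=R.from_quat(s['tool_rot'])
print(knob(s,cv2.imread('pics/w9.png')[:,:,::-1].copy()))
P={}
for n,u,v,z in [('nut',395,226,.032),('nest',394,227,.02),('pivot',390,114,.051),('knob',182,90,.073),('c1',196,57,.02),('c2',590,54,.02)]:
    p=onz('wrist',u*f,v*f,z,s); P[n]=Rm.inv().apply(p-s['eef_pos'])*1000; print(n,p.round(4),P[n].round(1))
d=P['knob']-P['pivot']; print('r',np.hypot(*d[:2]),'q',np.arctan2(-d[1],-d[0]))
E
```

```text
(array([105,  45,  35,  25, 603], dtype=int32), array([121.41956882,  58.32504146]))
nut [0.5333 0.0283 0.032 ] [ 47.2  -0.9 144.7]
nest [0.533  0.0259 0.02  ] [ 44.8  -1.4 156.7]
pivot [0.5279 0.0787 0.051 ] [ 97.8  -2.9 125.7]
knob [0.4457 0.0863 0.073 ] [111.1 -84.4 103.6]
c1 [0.4265 0.1109 0.02  ] [ 137.  -101.8  156.6]
c2 [0.6255 0.1257 0.02  ] [138.   97.8 156.7]
r 82.55771483951023 q 1.733002278214802
```

Request:
carry_out:
  linear:
    - [19,-14,0]
    - [19,-15,0]
    - [19,-14,0]
    - [18,-15,0]
    - [18,-14,0]
    - [18,-14,0]
    - [0,0,0]
    - [0,0,0]
    - [0,0,0]
    - [0,0,0]
  turn: [0,0,0,0,0,0,8,8,8,8]
  claw: [153,153,153,153,153,153,153,153,153,153]

```text
t: 8.4
eef_pos: [0.4437, 0.0862, 0.1758]
tool_rot: [0.859, 0.513, -0.001, 0.0]
force: [-0.1, 0.2, -0.3]
gripper_width: 0.0341
```

Request:
carry_out:
  linear:
    - [0,0,0]
    - [0,0,0]
    - [0,0,0]
    - [0,0,0]
    - [0,0,0]
    - [0,0,0]
    - [0,0,0]
    - [0,0,0]
    - [0,0,0]
    - [0,0,0]
  turn: [8,8,8,8,8,8,8,8,3,0]
  claw: [153,153,153,153,153,153,153,153,153,153]

```text
t: 9.4
eef_pos: [0.4437, 0.0862, 0.1759]
tool_rot: [0.999, -0.044, -0.001, 0.001]
force: [-0.3, -0.6, 0.1]
gripper_width: 0.0343
```

```bash
python3 - <<'E'
from h import *
s,c=save('wrist','w10'); print(s['eef_pos'],s['joints'].round(2),s['gripper_width'])
Rm=R.from_quat(s['tool_rot']); g=lambda p:(Rm.inv().apply(np.array(p)-s['eef_pos'])*1000).round(1)
print('yaw tool x',Rm.apply([1,0,0]).round(3),'knob',g([.4446,.086,.073]),'pivot',g([.5282,.0785,.051]))
print(knob(s,c))
_,im=save('scene','s10'); print(knob(s,im))
st,ce=knob(s,c); print('top half pt',[g(onz('wrist',ce[0],st[1]+k*st[3],.073,s)) for k in (0,.5,1)])
E
```

```text
[0.44365744 0.08621126 0.17587635] [-0.48  0.81  0.39  2.07 -0.76  0.41 -1.15] 0.03427064753907142
yaw tool x [ 0.996 -0.088 -0.001] knob [ 1.100e+00 -1.000e-01  1.029e+02] pivot [ 85.1   0.  124.8]
(array([239, 204,  24,  35, 625], dtype=int32), array([250.8224, 221.824 ]))
(array([    0,     0,   107,   148, 12399], dtype=int32), array([45.92047746, 66.85652069]))
top half pt [array([ 16.7,  -1.2, 102.8]), array([  4.8,  -1.2, 102.9]), array([ -7.7,  -1.3, 102.9])]
```

The knob is centred in the open jaws, with a lateral error of about 1 mm. I'll lower around it and close loosely to about 24 mm.

Request:
carry_out:
  linear:
    - [0,-1,15]
    - [0,0,15]
    - [0,0,12]
    - [0,0,8]
    - [0,0,5]
    - [0,0,0]
    - [0,0,0]
    - [0,0,0]
  turn: [0,0,0,0,0,0,0,0]
  claw: [153,153,153,153,153,183,183,183]

```text
t: 10.3
eef_pos: [0.4442, 0.0876, 0.1223]
tool_rot: [0.999, -0.043, 0.0, -0.0]
force: [0.6, 0.3, 0.5]
gripper_width: 0.0241
```

Request:
carry_out:
  linear:
    - [0.5,8.9,0]
    - [0.5,8.9,0]
    - [0.5,8.9,0]
    - [0.5,8.9,0]
    - [0.5,8.9,0]
    - [0.5,8.9,0]
    - [0.5,8.9,0]
    - [0.5,8.9,0]
    - [0.5,8.9,0]
    - [0,0,0]
  turn: [-6,-6,-6,-6,-6,-6,-6,-6,-6,0]
  claw: [183,183,183,183,183,183,183,183,183,183]

```text
t: 11.3
eef_pos: [0.4738, 0.0152, 0.1222]
tool_rot: [0.91, 0.415, 0.0, 0.0]
force: [-0.4, 0.1, -0.2]
gripper_width: 0.024
```

```bash
python3 - <<'E'
from h import *
s,c=save('wrist','w11'); print(s['eef_pos'],s['force'],s['joints'].round(2))
Rm=R.from_quat(s['tool_rot']); g=lambda p:(Rm.inv().apply(np.array(p)-s['eef_pos'])*1000).round(1)
print('pivot',g([.5282,.0785,.051])); st,ce=knob(s,c); print(st,ce,g(onz('wrist',ce[0],ce[1],.065,s)))
E
```

```text
[0.47384545 0.01521924 0.12219284] [-0.37627661  0.12683198 -0.18596683] [-0.16  0.9   0.1   2.02 -0.34  0.24 -0.48]
pivot [83.4 -0.5 71.2]
[232 250  30  39 879] [246.4596132  269.75540387] [-2.3 -3.7 57.2]
```

The knob is following against the trailing finger, and the arc radius is 83 mm. I'll continue the arc.

Request:
carry_out:
  linear:
    - [0.4,8.9,0]
    - [0.4,8.9,0]
    - [0.4,8.9,0]
    - [0.4,8.9,0]
    - [0.4,8.9,0]
    - [0.4,8.9,0]
    - [0.2,6,0]
    - [0.1,4,0]
    - [0,2,0]
    - [0,0,0]
  turn: [-6,-6,-6,-6,-6,-6,-4,-3,0,0]
  claw: [183,183,183,183,183,183,183,183,183,183]

```text
t: 12.35
eef_pos: [0.5334, -0.0047, 0.1219]
tool_rot: [0.696, 0.718, 0.0, -0.0]
force: [-0.7, 0.0, -0.3]
gripper_width: 0.0243
```

```bash
python3 - <<'E'
from h import *
s,c=save('wrist','w12'); print(s['eef_pos'],s['force'])
Rm=R.from_quat(s['tool_rot']); g=lambda p:(Rm.inv().apply(np.array(p)-s['eef_pos'])*1000).round(1)
print('pivot',g([.5282,.0785,.051])); st,ce=knob(s,c); p=onz('wrist',ce[0],ce[1],.065,s);print(st,ce,g(p),p)
th=np.deg2rad(4); d=np.array([.5282,.0785])-p[:2]; x=np.array([np.cos(th),np.sin(th)]);y=np.array([-np.sin(th),np.cos(th)]); print('q',np.arctan2(d@x,d@y))
E
```

```text
[ 0.53339783 -0.00474235  0.12190175] [-0.72520784  0.03273617 -0.34316145]
pivot [83.3 -2.5 70.9]
[ 230  239   31   50 1091] [245.19706691 264.82584785] [ 1.  -4.7 56.9] [ 0.52866921 -0.00388155  0.065     ]
q 0.06411762151323712
```

The keeper angle is about 0.06 rad, with no stop felt yet. I'll push on gently to the stop.

Request:
carry_out:
  linear:
    - [0,2,0]
    - [0,1,0]
    - [0,1,0]
    - [0,1,0]
    - [0,0,0]
  turn: [-1,-1,0,0,0]
  claw: [183,183,183,183,183]

```text
t: 12.9
eef_pos: [0.5387, -0.005, 0.1219]
tool_rot: [0.682, 0.731, 0.0, 0.0]
force: [0.7, -0.2, 0.6]
gripper_width: 0.0241
```

Request:
carry_out:
  linear:
    - [0,1,0]
    - [0,1,0]
    - [0,0,0]
  turn: [0,0,0]
  claw: [183,183,183]

```text
t: 13.2
eef_pos: [0.5393, -0.005, 0.1217]
tool_rot: [0.682, 0.731, -0.001, -0.001]
force: [-9.4, -0.7, 4.9]
gripper_width: 0.0242
```

```bash
python3 - <<'E'
from h import *
s,c=save('wrist','w13'); print(s['eef_pos'],s['force'])
Rm=R.from_quat(s['tool_rot']); g=lambda p:(Rm.inv().apply(np.array(p)-s['eef_pos'])*1000).round(1)
st,ce=knob(s,c); p=onz('wrist',ce[0],ce[1],.065,s);print(st,ce,g(p),p,'pivot',g([.5282,.0785,.051]))
E
```

```text
[ 0.53934722 -0.00496312  0.12168779] [-9.39553251 -0.69765349  4.92071856]
[ 229  238   31   51 1091] [244.25114574 264.06874427] [ 1.6 -5.2 56.7] [ 0.53388431 -0.00376195  0.065     ] pivot [84.  -5.1 70.7]
```

The stop shows as 9.4 N, and the knob is now in line with the pivot (q≈0). I'll centre the jaws on the knob, rise clear and check.

Request:
carry_out:
  linear:
    - [0,-3,0]
    - [0,-2,0]
    - [0,0,0]
    - [0,0,-10]
    - [0,0,-20]
    - [0,0,-25]
    - [0,0,-20]
    - [-20,0,-20]
    - [-20,0,0]
    - [0,0,0]
  turn: [0,0,0,0,0,0,0,0,0,0]
  claw: [183,183,173,173,173,173,173,173,173,173]

```text
t: 14.25
eef_pos: [0.5386, -0.0477, 0.2181]
tool_rot: [0.683, 0.73, 0.0, 0.001]
force: [-0.1, -0.1, -0.4]
gripper_width: 0.0279
```

```bash
python3 - <<'E'
from h import *
s,c=save('wrist','w14'); print(s['t'],s['eef_pos'],s['force'])
Rm=R.from_quat(s['tool_rot']); g=lambda p:(Rm.inv().apply(np.array(p)-s['eef_pos'])*1000).round(1)
st,ce=knob(s,c); p=onz('wrist',ce[0],ce[1],.062,s);print(st,ce,p,g(p),'pivot',g([.5282,.0785,.051]))
d=(g([.5282,.0785,.051])-g(p)); print('q',np.arctan2(d[1],d[0]))
# bright steel near the nest, either side of the arm
n=np.array([.533,.026]);K=robot.calibration('wrist')
g0=cv2.cvtColor(c,cv2.COLOR_RGB2HSV); m=((g0[...,1]<40)&(g0[...,2]>150)).astype(np.uint8)
_,l,S,C=cv2.connectedComponentsWithStats(m)
for a,b in zip(S[1:],C[1:]):
    if a[4]>15:
        p=onz('wrist',*b,.032,s)
        if np.hypot(*(p[:2]-n))<.05: print('steel',a,p.round(4))
y=((abs(g0[...,0].astype(int)-25)<8)&(g0[...,1]>120)&(g0[...,2]>120)).astype(np.uint8)
_,l,S,C=cv2.connectedComponentsWithStats(y)
for a,b in zip(S[1:],C[1:]):
    if a[4]>60: print('yellow',a,onz('wrist',*b,.04,s).round(4))
E
```

```text
14.25 [ 0.53856198 -0.04768509  0.21809799] [-0.0849094  -0.0597034  -0.40484143]
[242 141  19  21  65] [248.         149.84615385] [ 0.53141226 -0.00701201  0.062     ] [ 41.3  -4.7 156. ] pivot [126.9  -2.2 166.9]
q 0.029197307912366393
steel [263  86  13  37 333] [0.5467 0.0286 0.032 ]
steel [232  89   8  31 185] [0.5181 0.027  0.032 ]
yellow [235  33  27 113 197] [0.524  0.0331 0.04  ]
yellow [326  46  10  25  62] [0.5941 0.0716 0.04  ]
```

```bash
python3 -c "
from workcell import robot
print(robot.job_done())"
```

```text
the job is handed in; nothing more can be done
None
```

The big nut is in the pocket, the keeper is closed over it, and I handed the job in at about 14 s. The hand-in gives no verdict.

- **Nut:** I pushed it about 110 mm along the plate, nested in the half-open jaws, without gripping or lifting it. It dropped flat into the pocket.
- **Keeper:** I swung the arm round by its knob, held loosely between the jaws, until the stop pushed back with 9.4 N. Then I let go and moved the arm clear.

**Last checks:**
- The keeper angle measures about 0.03 rad from its stop; the limit is 0.15.
- Nut steel shows evenly on both sides of the keeper, putting the nut's centre about 2–3 mm from the pocket's axis; the limit is 9 mm.
- The tool force is close to zero, so nothing is being touched.
- I did not measure the brass nut or the other bystanders afterwards. The planned path kept clear of all of them.

**Checks that disagreed:**
- Three close views of the nut entering the pocket were hard to read. I pushed it about 7 mm further than needed before a size comparison showed it was already down.
- The wrist and scene cameras disagreed by about 4–6 mm on the early positions. I used the closer wrist views.
- I reached the 12-picture limit before the keeper swing, so the swing and the final state were checked only by image measurements and force.

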